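# Set a pot to heat on the induction hob

### The arm

A 6-joint arm with a two-finger parallel gripper is mounted at the origin on the work surface; the furniture and walls round the work are solid. World frame = base frame: x ahead of the robot, y to its left, z up, the work surface at z = 0. Lengths are in mm, angles in degrees, forces in N, time in s.
With the tool pointing down it reaches from about 275 to 975 mm from the base axis. Payload 8.4 kg.
Tool frame: the origin (TCP) lies between the finger pads; the fingertips stand bot.tip_extent ahead of it and the grasp point (between the pads) lies 11 mm behind it (bot.tip_extent is the distance from the TCP to the fingertips, in mm); z points along the fingers, y is the line along which they close (so a half turn about z gives the same grasp; the last joint's range is limited). The gripper opens to 92 mm and grips with 3 to 60 N. Pads are 20 mm wide; open, the fingers measure 128 mm over their backs; the gripper's body (75 mm by 189 mm) begins 69 mm behind the grasp point.
Start: joints at [71.31, 20.225, 93.587, -0, 66.188, -0.138], TCP at [198.856, 592.524, 222.583] pointing down, gripper open.
Joint ranges: [-150.9, 150.9], [-52.94, 120.26], [3.33, 152.33], [-74.26, 254.26], [0, 154.13], [-172.89, 172.89]. Speed limits (degrees/s): [127.2, 127.2, 159.86, 180, 180, 180].

### API

Orientations are given as a 3x3 rotation matrix whose columns are the frame's x, y, z axes.
In Python, from rig import bot gives the robot as it stands.
- The arm moves only by the shell command python3 steer.py, which reads ROWS from standard input. ROWS is a JSON list of rows, 1 to 5 of them, each an object with the fields rot (a list: a rotation vector rx, ry, rz in units of 4 degrees), d (a list: dx, dy, dz in units of 5 mm), jaw (the finger opening in mm); a field left out counts as zero (the opening has to be given); each row is the pose to reach, as a shift and turn from the pose commanded when the command began, along the tool's axes at that moment; what a row does not reach only later rows make up. A row lasts 1/8 s, in which the tool goes at most 62.5 mm and 10.7 degrees, less where a joint would pass 70% of its speed; a pose out of reach is approached as far as the arm can. The fingers move at their own pace and stop on an object; the grip force is fixed at half the most. Time passes only in rows, so rows that do not move let the fingers close. It prints the time, the measured TCP pose, the force, the opening and the grip force at its end. Input that does not fit is refused with a message, and nothing moves.
- bot.read_state(): the state, without advancing time (a new reading comes with each control period).
- bot.snapshot(name): name is "scene" or "top"; returns the picture (480x640x3 uint8, blue, green, red); there is no depth.
- bot.get_calibration(name): a dict with "fx", "fy", "cx", "cy" (pixels), "R" (3x3) and "t" (3): a world point X has camera coordinates R X + t. Camera axes: x right, y down, z forward; pixel columns grow to the right and rows downward; lengths in mm; the calibration is good to about 2 mm. A picture is of the moment at which its call begins. get_calibration takes no time and is no camera call.
- bot.job_done(): hands the job in; it is judged then, once.
The state is a dict: "time_s": time; "qpos": joint angles; "qd": joint speeds; "effort": joint torques, N m; "ee_pos": TCP position; "tcp_rot": TCP orientation; "contact_force": force on the tool from outside, world axes, zero at the start; "moment": the same for the moment, N m; "width": finger opening in mm; "finger_force": force on a finger pad.
Only numpy, scipy, OpenCV 4.12 (cv2) and the standard library are available. Lean on these libraries where they do the work, as an engineer would, in place of code of your own. Each camera call takes 0.05 s, during which the arm holds its last target. There are 200 camera calls.

### The job

The lidded pot was left too far forward on the portable hob: push it back along the glass, without lifting it, until it stands in the middle of the printed ring. Then press the hob's round standby key right down and let it come up, and last lay a fingertip on the flush knurled dial and turn it clockwise until its white line clicks in at the first long tick of the scale. Push, press and drag only: pick nothing up, and leave the things around the hob where they stand.

Things in the scene. Friction and masses are not known exactly. Their poses are not given: they have to be found in the camera images.
- hob: portable induction hob fixed on the worktop, 290 (x) x 310 (y) mm. Origin under its middle on the worktop; at yaw 0 its front edge faces -x (the robot), x points to its rear, y to its left. Front 97 mm (x -145 to -50 mm): aluminium control panel, top at z 52 mm. Behind it (x -50 to 145 mm): black glass, top at z 62 mm
- ring_center (a point): middle of the ring (170 mm across, small cross in its middle) printed on the glass, 48 mm behind the hob's middle, on the glass surface (hob z 62 mm)
- pot: steel pot with a fixed lid, 144 mm across, 0.6 to 1.2 kg. Origin in the middle of its underside, z up. Straight wall from 12 to 74 mm height, lid dome to 90 mm, black lid knob (31 mm across) to 114 mm; two wire loop handles on its +y and -y sides reach 101 mm from the axis at 51 to 62 mm height, each 62 mm long.
- pot_base (a point): middle of the pot's flat underside (128 mm), on its axis. The pot starts 58 to 90 mm from the ring's middle, towards the control panel and partly over it, and slides on the glass under a push of 3 to 9 N
- key_top (a point): middle of the top of the standby key: black round push key 22 mm across with a power symbol, at the right of the control panel (hob x -97, y -95 mm), its top 6 mm above the panel
- key (a joint): travel of the standby key, m: 0 up, 0.004 right down; springs back; 2.6 N start it, 5 N hold it right down
- dial_center (a point): on the dial's axis at the height of its top face: hob x -97, y +45 mm, 55 mm above the worktop, 3 mm above the panel. The dial is a horizontal disc 69 mm across, flat on top, bevelled rim, only 3 mm showing: too shallow to grip. A fingertip pressed on its top with 5 to 20 N, some 20 mm off the axis, and led round the axis takes it along
- dial_pointer (a point): white line on the dial's top face, this point 30 mm from the axis; it shows the setting
- long_tick (a point): the first long tick of the scale on the panel round the dial, 42 mm from the dial's axis. The scale runs clockwise seen from above: a dot (off), two short ticks, long tick, two short, long, two short, 30 degrees apart; seen from the dial's axis the first long tick lies 30 degrees to the left of the hob's +x (rear) direction
- dial (a joint): angle of the dial, rad, growing clockwise seen from above: 0 white line at the off dot, 1.571 at the first long tick. A spring detent holds it every 0.524 rad; at the start it rests at the first or second short tick (0.524 or 1.047). About 0.04 N m takes it over a detent; let go within 0.2 rad of a detent it snaps in
- salt_shaker: small glass shaker, steel top, 38 mm across, 59 high, right of the control panel; a bystander that must stay where it stands (loose)
- pepper_shaker: its twin with darker contents, 38 mm across, 59 high, right of the hob; a bystander that must stay where it stands (loose)
- salt_tub: white drum with lid, 57 mm across, 90 high, right of the hob; a bystander that must stay where it stands (loose)
- syrup: small bottle with white cap, 51 mm across, 162 high, right of the hob's rear; a bystander that must stay where it stands (loose)
- beans_tin: low tin, 76 mm across, 58 high, left of the hob; a bystander that must stay where it stands (loose)
- garlic: head of garlic, 60 mm across, 59 high, left of the control panel; a bystander that must stay where it stands (loose)
- mug: mug, 89 mm across, 98 high, left of the hob's rear; a bystander that must stay where it stands (loose)

How it is judged:
By the outcome, as a careful person would: the job done as asked, in the order asked, and still so for the second after the job is handed in, with the robot touching nothing.
It also fails if it takes over 54 s, if anything falls off the work surface, if the arm or the gripper's body presses on something with over 40 N, if the wrist force passes 120 N, or if a joint passes its speed limit or range.

## Working session

There is one attempt and no reset: what is moved stays moved. The work goes in short steps, Python scripts to look and compute and a shell command to move; the robot and the scene stay as the last step left them, time stands still between calls to the robot, and variables do not carry over. Pictures are saved under pics/ and viewed, at most 10 in all, crops included, and the job is handed in when it is done.

```bash
ls; mkdir -p pics; python3 - <<'E'
from rig import bot
import cv2
for n in("scene","top"):
    cv2.imwrite(f"pics/{n}0.png",bot.snapshot(n)); print(n,bot.get_calibration(n))
print(bot.read_state(),bot.tip_extent)
E
```

```text
pics
rig.py
steer.py
scene {'fx': 464.52701784994633, 'fy': 464.52701784994633, 'cx': 313.4535842900283, 'cy': 239.63479279700618, 'R': array([[ 0.57260487, -0.81972455, -0.01324114],
       [-0.72651373, -0.49987802, -0.47148676],
       [ 0.37987031,  0.27959548, -0.88177373]]), 't': array([-252.24359359,  483.48062933,  844.19946808])}
top {'fx': 447.13865580599696, 'fy': 447.13865580599696, 'cx': 324.40843912690406, 'cy': 240.42141275214885, 'R': array([[-0.00944869, -0.99992728, -0.00749383],
       [-0.98129589,  0.01071311, -0.19220718],
       [ 0.19227349,  0.00553756, -0.98132576]]), 't': array([ 73.74745497, 590.60431088, 811.11794018])}
{'time_s': 0.1, 'qpos': array([ 7.13113828e+01,  2.02586743e+01,  9.36202533e+01,  1.29294086e-03,
        6.61871030e+01, -1.36104036e-01]), 'qd': array([ 0.0026147 , -0.09068577, -0.07650833, -0.10271012,  0.09742628,
        0.0392439 ]), 'effort': array([-6.97665200e-04, -5.94903517e+01, -3.34929693e+01,  6.99406187e-02,
        1.83702138e-02,  8.13121677e-07]), 'ee_pos': array([198.71373537, 592.1626467 , 221.9711215 ]), 'tcp_rot': array([[-9.48029531e-01,  3.18182113e-01, -3.88830292e-04],
       [ 3.18182350e-01,  9.48028910e-01, -1.08507146e-03],
       [ 2.33720290e-05, -1.15239872e-03, -9.99999336e-01]]), 'contact_force': array([ 0.2103002 , -0.23649144,  0.63105947]), 'moment': array([-0.03934116,  0.04046156,  0.05355126]), 'finger_force': 0.0, 'width': 92.02458561680392} 8.0
```

View pics/top0.png

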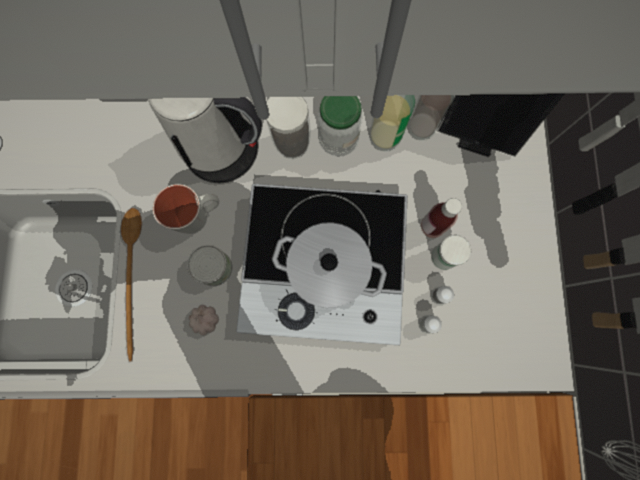

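View pics/scene0.png

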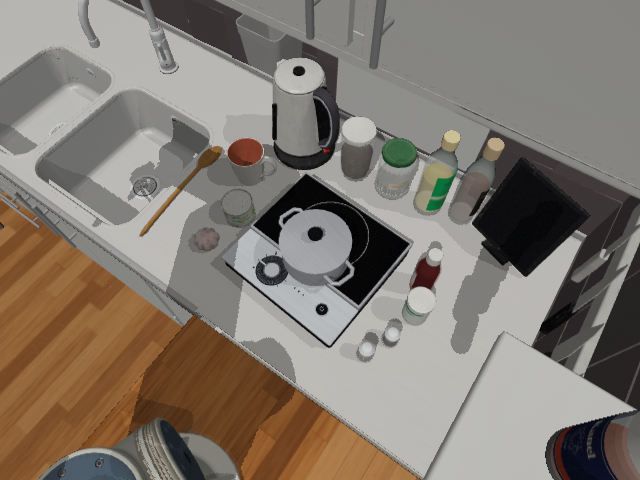

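```bash
python3 - <<'E'
import cv2
t=cv2.imread("pics/top0.png"); s=cv2.imread("pics/scene0.png")
cv2.imwrite("pics/t1.png",cv2.resize(t[176:352,232:416],None,fx=3.4,fy=3.4,interpolation=cv2.INTER_CUBIC))
a=cv2.resize(t[285:350,235:335],None,fx=8,fy=8,interpolation=cv2.INTER_CUBIC)
cv2.imwrite("pics/t2.png",a)
E
```

```text
(no output)
```

View pics/t1.png

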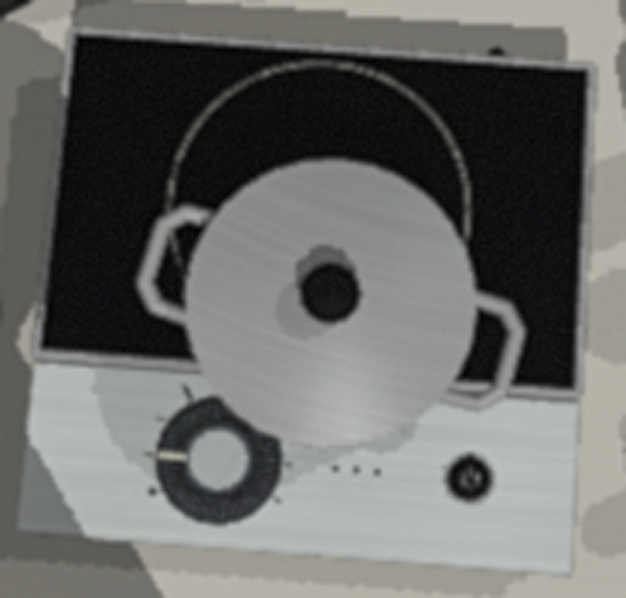

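View pics/t2.png

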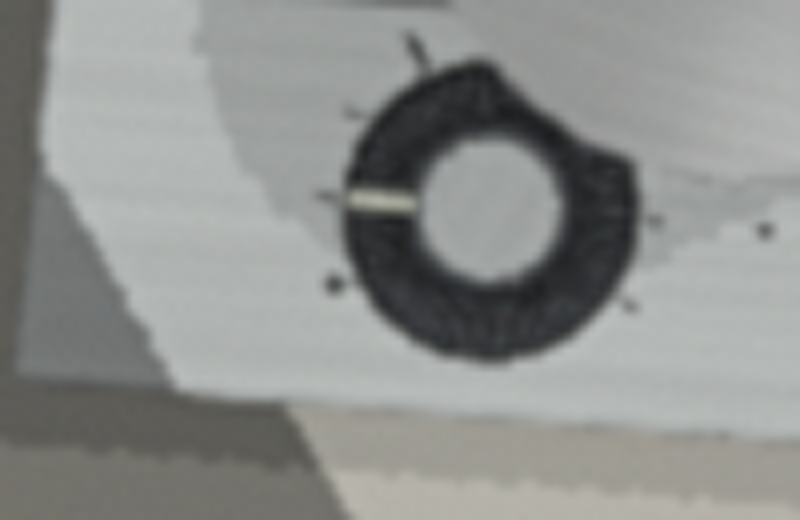

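The pointer is at the first short tick, so it needs 60° clockwise. In full-image pixels, the dial's middle is at about (296,311), the key at (370,317) and the pot knob at (329,262). Next I'll turn these into positions.

```bash
cat > h.py <<'E'
import numpy as np,cv2
from rig import bot
K={n:bot.get_calibration(n) for n in("top","scene")}
def ray(n,u,v,z):
    c=K[n];R,t=c["R"],c["t"];o=-R.T@t
    d=R.T@np.array([(u-c["cx"])/c["fx"],(v-c["cy"])/c["fy"],1])
    return o+d*(z-o[2])/d[2]
def pix(n,X):
    c=K[n];p=c["R"]@np.array(X)+c["t"];return c["fx"]*p[0]/p[2]+c["cx"],c["fy"]*p[1]/p[2]+c["cy"]
def blob(img,u,v,r,thr=60,dark=True):
    g=cv2.cvtColor(img,cv2.COLOR_BGR2GRAY)[v-r:v+r+1,u-r:u+r+1]
    m=((g<thr) if dark else (g>thr)).astype(np.uint8)
    n,l,s,c=cv2.connectedComponentsWithStats(m)
    i=1+np.argmax(s[1:,4]); return c[i]+[u-r,v-r],s[i,4]
def circ(P):
    A=np.c_[2*P[:,:2],np.ones(len(P))];s=np.linalg.lstsq(A,(P[:,:2]**2).sum(1),rcond=None)[0]
    return s[:2],np.sqrt(s[2]+s[0]**2+s[1]**2)
def hobfit(pts,obs):
    p=np.array(pts,float);o=np.array(obs)[:,:2];pc=p.mean(0);oc=o.mean(0)
    a=p-pc;b=o-oc;th=np.arctan2((a[:,0]*b[:,1]-a[:,1]*b[:,0]).sum(),(a*b).sum())
    c,s=np.cos(th),np.sin(th);R=np.array([[c,-s],[s,c]]);t=oc-R@pc
    return R,t,th,np.round((R@p.T).T+t-o,1)
E
python3 - <<'E'
from h import *
t=cv2.imread("pics/top0.png");s=cv2.imread("pics/scene0.png")
for n,im,k,p in(("top",t,(370,317),(329,262)),("scene",s,(321,309),(316,234))):
    a=blob(im,*k,10,80);b=blob(im,*p,9,45)
    print(n,a,ray(n,*a[0],57),b,ray(n,*b[0],176))
dial=ray("top",296.25,311,55);print("dial",dial,"tick",ray("top",287,291.2,52))
ring=[ray("top",232+u/3.4,176+v/3.4,62) for u,v in((172,185),(190,135),(250,82),(327,63),(400,82),(440,120),(470,200))]
print(circ(np.array(ring)))
g=[ray("top",232+u/3.4,176+v/3.4,62) for u,v in((74,32),(595,66),(36,360),(580,396))];print(np.round(g,1))
E
```

```text
top (array([369.48305085, 316.29661017]), np.int32(118)) [445.150625   -15.63382355  57.        ] (array([328.56338028, 261.4741784 ]), np.int32(213)) [532.48935362  60.51488257 176.        ]
scene (array([321.40625, 309.03125]), np.int32(96)) [444.20935519 -18.34166536  57.        ] (array([314.97530864, 233.62962963]), np.int32(162)) [529.19892636  55.48376647 176.        ]
dial [456.40949428 122.28174105  55.        ] tick [494.15882446 140.30327736  52.        ]
(array([597.37996615,  63.99360779]), np.float64(85.6494248865399))
[[703.1 206.7  62. ]
 [679.  -95.7  62. ]
 [511.9 224.   62. ]
 [488.8 -78.9  62. ]]
```

```bash
python3 - <<'E'
from h import *
t=cv2.imread("pics/top0.png")
f=lambda u,v:(232+(u+.5)/3.4-.5,176+(v+.5)/3.4-.5)
ring=[ray("top",*f(u,v),62) for u,v in((172,185),(190,135),(250,82),(327,63),(400,82),(440,120),(470,200))]
rc=circ(np.array(ring))[0]
key=ray("top",369.5,316.4,57.5); dial=ray("top",235+490.5/8-.5,285+208.5/8-.5,55); tick=ray("top",235+416.5/8-.5,285+50.5/8-.5,52)
tk=42*np.array([np.cos(np.pi/6),np.sin(np.pi/6)])+[-97,45]
g=[ray("top",*f(u,v),62) for u,v in((74,32),(595,66))]
R,T,th,res=hobfit([(48,0),(-97,-95),(-97,45),tk,(145,155),(145,-155)],[rc,key,dial,tick,*g])
print(R,T,np.degrees(th),"\n",res)
h=lambda x,y:np.round(R@[x,y]+T,1)
print("ring",h(48,0),"key",h(-97,-95),"dial",h(-97,45))
pot=ray("top",328.8,261.5,174)[:2];ps=ray("scene",315.2,233.8,174)[:2];print("pot",pot,ps,"in hob",R.T@(pot-T),R.T@(ps-T))
# pot outline top at lid rim z~136
for n,p in(("scene ring",(597,64,62)),):print(pix("scene",p))
print("scene-projected key",pix("scene",[*h(-97,-95),58]),"dial",pix("scene",[*h(-97,45),55]))
E
```

```text
Traceback (most recent call last):
  File "h.py", line 19, in hobfit
    p=np.array(pts,float);o=np.array(obs)[:,:2];pc=p.mean(0);oc=o.mean(0)
                            ~~~~~~~~^^^^^
ValueError: setting an array element with a sequence. The requested array has an inhomogeneous shape after 1 dimensions. The detected shape was (6,) + inhomogeneous part.
```

```bash
sed -i 's/o=np.array(obs)\[:,:2\]/o=np.array([q[:2] for q in obs])/' h.py; python3 - <<'E'
from h import *
f=lambda u,v:(232+(u+.5)/3.4-.5,176+(v+.5)/3.4-.5)
ring=[ray("top",*f(u,v),62) for u,v in((172,185),(190,135),(250,82),(327,63),(400,82),(440,120),(470,200))]
rc=circ(np.array(ring))[0]
key=ray("top",369.5,316.4,57.5); dial=ray("top",235+490.5/8-.5,285+208.5/8-.5,55); tick=ray("top",235+416.5/8-.5,285+50.5/8-.5,52)
tk=42*np.array([np.cos(np.pi/6),np.sin(np.pi/6)])+[-97,45]
g=[ray("top",*f(u,v),62) for u,v in((74,32),(595,66))]
R,T,th,res=hobfit([(48,0),(-97,-95),(-97,45),tk,(145,155),(145,-155)],[rc,key,dial,tick,*g])
print(R,T,np.degrees(th),"\n",res)
h=lambda x,y:np.round(R@[x,y]+T,1)
print("ring",h(48,0),"key",h(-97,-95),"dial",h(-97,45))
pot=ray("top",328.8,261.5,174)[:2];ps=ray("scene",315.2,233.8,174)[:2];print("pot",pot,ps,"in hob",R.T@(pot-T),R.T@(ps-T))
print("scene-projected key",pix("scene",[*h(-97,-95),58]),"dial",pix("scene",[*h(-97,45),55]))
E
```

```text
[[ 0.99612633  0.08793372]
 [-0.08793372  0.99612633]] [549.05017641  69.51334551] -5.044746825950246 
 [[-1.2  0.6]
 [-0.9 -1. ]
 [-0.9 -0.2]
 [-0.4 -0.6]
 [ 3.2  3.7]
 [ 0.2 -2.6]]
ring [596.9  65.3] key [444.1 -16.6] dial [456.4 122.9]
pot [532.73665837  60.11559065] [530.02906124  55.55198649] in hob [-15.42394523 -10.79585942] [-17.71975931 -15.57987478]
scene-projected key (np.float64(320.6801447079766), np.float64(308.45006859486773)) dial (np.float64(270.68796372606704), np.float64(269.50942664808343))
```

```bash
cat >> h.py <<'E'
from scipy.spatial.transform import Rotation as Ro
def go(x,y,z,ang):
    "tool-axis row for TCP at x,y,z, pointing down, tool x axis at world angle ang"
    s=bot.read_state();A=s["tcp_rot"];a=np.radians(ang);c,q=np.cos(a),np.sin(a)
    B=np.array([[c,q,0],[q,-c,0],[0,0,-1]])
    print("row",np.round(Ro.from_matrix(A.T@B).as_rotvec(degrees=True),1),np.round(A.T@(np.array([x,y,z])-s["ee_pos"]),1),"| at",np.round(s["ee_pos"],1),np.round(s["contact_force"],1),round(s["width"],1),round(s["time_s"],2))
E
python3 -c "
from h import *
go(433,51,222,184)"
```

```text
row [ -0.1  -0.  -22.6] [-394.3 -438.5    0.5] | at [198.7 592.2 222. ] [ 0.2 -0.2  0.6] 92.0 0.1
```

Units first: shifts go in units of 5 mm and turns go in units of 4 degrees. So -219 mm is -43.8, -197 mm is -39.4, -22.6 degrees is -5.65.

```bash
echo '[{"rot":[0,0,-3],"d":[-12,-6,0],"jaw":64},{"rot":[0,0,-5.65],"d":[-18,-16,0],"jaw":64},{"rot":[0,0,-5.65],"d":[-24,-27,0],"jaw":64},{"rot":[0,0,-5.65],"d":[-32,-36,0],"jaw":64},{"rot":[0,0,-5.65],"d":[-39.4,-43.8,0],"jaw":64}]' | python3 steer.py; python3 -c "
from h import *
go(433,51,222,184)"
```

```text
time_s: 0.72
ee_pos: [316.0, 320.1, 222.5]
tcp_rot: [[-0.997, -0.071, 0.0], [-0.071, 0.997, -0.0], [0.0, -0.0, -1.0]]
contact_force: [1.3, 0.9, -0.9]
width: 64.1
finger_force: 0.0
row [-0.  -0.   0.1] [ -97.6 -276.7    0.5] | at [316.  320.1 222.5] [ 1.3  0.9 -0.9] 64.1 0.72
```

Pre-push pose, with the tips ending at z 94 (TCP z 102).

Scaled: -276.7 mm is -55.34, -230 mm is -46.

```bash
echo '[{"d":[-4,-11.6,0],"jaw":64},{"d":[-8,-23,0],"jaw":64},{"d":[-12,-35,0],"jaw":64},{"d":[-16,-46,0],"jaw":64},{"d":[-19.52,-55.34,0],"jaw":64}]' | python3 steer.py; echo '[{"d":[0,0,10],"jaw":64},{"d":[0,0,20],"jaw":64},{"d":[0,0,24],"jaw":64},{"d":[0,0,24],"jaw":64}]' | python3 steer.py; python3 -c "
from h import *
go(453,53,102,184)
for n in K: cv2.imwrite('pics/p_'+n+'.png',bot.snapshot(n))
a=cv2.imread('pics/p_top.png')[170:350,230:430];b=cv2.imread('pics/p_scene.png')[170:350,210:410]
cv2.imwrite('pics/p.png',cv2.resize(np.hstack([a,b]),None,fx=2,fy=2))"
```

```text
time_s: 1.35
ee_pos: [433.2, 50.9, 222.6]
tcp_rot: [[-0.998, -0.07, 0.0], [-0.07, 0.998, -0.0], [-0.0, -0.0, -1.0]]
contact_force: [0.2, 0.8, -0.3]
width: 64.1
finger_force: 0.0
time_s: 1.85
ee_pos: [431.4, 52.9, 101.2]
tcp_rot: [[-0.998, -0.07, -0.004], [-0.07, 0.998, -0.0], [0.004, -0.0, -1.0]]
contact_force: [0.0, 0.2, -0.5]
width: 64.1
finger_force: 0.0
row [-0.  -0.2  0. ] [-21.5  -1.4  -0.9] | at [431.4  52.9 101.2] [ 0.   0.2 -0.5] 64.1 1.85
```

View pics/p.png

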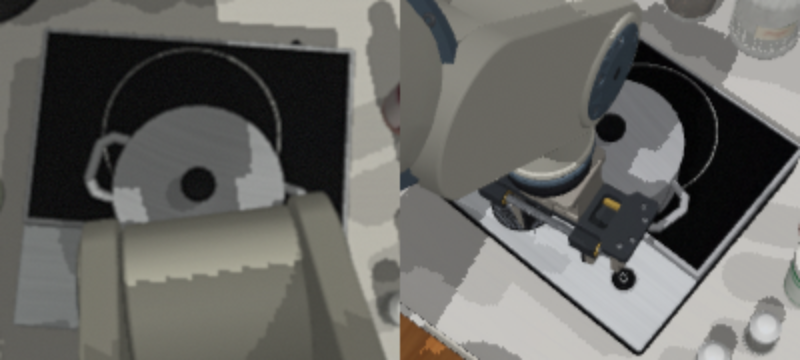

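The gripper straddles the push line, and the knob is at about (329,262) in the top picture, so the pot has not moved. I'll push gently now.

Scaled: -8 mm is -1.6, -32 mm is -6.4.

```bash
echo '[{"d":[-1.6,0,0],"jaw":64},{"d":[-3.2,0,0],"jaw":64},{"d":[-4.4,0,0],"jaw":64},{"d":[-5.4,0,0],"jaw":64},{"d":[-6.4,0,0],"jaw":64}]' | python3 steer.py; python3 -c "
from h import *
im=bot.snapshot('top');b=blob(im,329,258,14,40);print(b,ray('top',*b[0],175))"
```

```text
time_s: 2.58
ee_pos: [463.5, 55.2, 102.3]
tcp_rot: [[-0.998, -0.071, -0.003], [-0.071, 0.998, -0.0], [0.003, -0.0, -1.0]]
contact_force: [-5.3, -0.9, 4.1]
width: 63.8
finger_force: 3.1Traceback (most recent call last):
  File "<string>", line 3, in <module>
    im=bot.snapshot('top');b=blob(im,329,258,14,40);print(b,ray('top',*b[0],175))
                             ~~~~^^^^^^^^^^^^^^^^^^
  File "h.py", line 14, in blob
    i=1+np.argmax(s[1:,4]); return c[i]+[u-r,v-r],s[i,4]
        ~~~~~~~~~^^^^^^^^^
    return _wrapfunc(a, 'argmax', axis=axis, out=out, **kwds)
    return bound(*args, **kwds)
ValueError: attempt to get argmax of an empty sequence
```

Scaled: -30 mm is -6, -6 mm is -1.2.

```bash
echo '[{"d":[-1.2,0,0],"jaw":64},{"d":[-2.4,0,0],"jaw":64},{"d":[-3.6,0,0],"jaw":64},{"d":[-4.8,0,0],"jaw":64},{"d":[-6,0,0],"jaw":64}]' | python3 steer.py; echo '[{"d":[-1.2,0,0],"jaw":64},{"d":[-2.4,0,0],"jaw":64},{"d":[-3.4,0,0],"jaw":64},{"d":[-4.2,0,0],"jaw":64},{"d":[-4.2,0,0],"jaw":64}]' | python3 steer.py;echo '[{"d":[6,0,0],"jaw":64},{"d":[15,0,0],"jaw":64},{"d":[20,0,0],"jaw":64}]' | python3 steer.py; python3 -c "
from h import *
for n in K: cv2.imwrite('pics/q_'+n+'.png',bot.snapshot(n))
a=cv2.imread('pics/q_top.png')[170:350,230:430];b=cv2.imread('pics/q_scene.png')[170:350,210:410]
cv2.imwrite('pics/q.png',cv2.resize(np.hstack([a,b]),None,fx=2,fy=2,interpolation=cv2.INTER_CUBIC))"
```

```text
time_s: 3.25
ee_pos: [493.6, 57.4, 102.3]
tcp_rot: [[-0.998, -0.071, -0.003], [-0.071, 0.998, -0.0], [0.003, -0.0, -1.0]]
contact_force: [-5.4, -0.7, 3.2]
width: 64.0
finger_force: 3.0
time_s: 3.88
ee_pos: [515.2, 58.9, 102.4]
tcp_rot: [[-0.998, -0.071, -0.001], [-0.071, 0.998, -0.0], [0.001, -0.0, -1.0]]
contact_force: [-3.1, -1.1, 2.7]
width: 64.3
finger_force: 2.2
time_s: 4.25
ee_pos: [414.2, 51.8, 102.4]
tcp_rot: [[-0.998, -0.071, -0.0], [-0.071, 0.998, -0.0], [0.0, 0.0, -1.0]]
contact_force: [0.7, -0.7, 0.5]
width: 63.4
finger_force: 0.0
```

View pics/q.png

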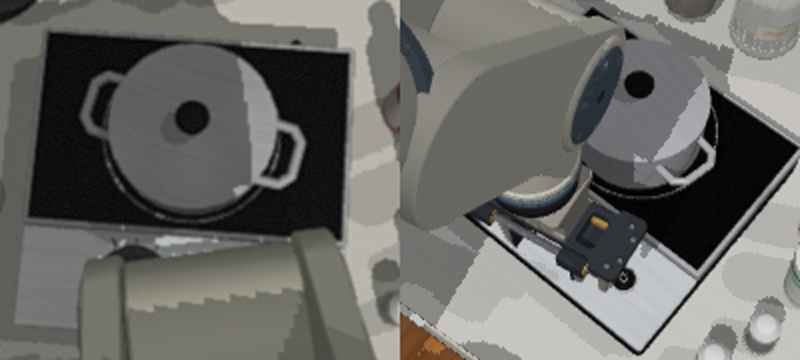

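The pot is now nearly centred. The knob is at about (326,228) in the top picture and (530,212) in the scene picture's full frame. Measuring the rest.

```bash
python3 - <<'E'
from h import *
t=cv2.imread("pics/q_top.png");s=cv2.imread("pics/q_scene.png")
for n,im,p in(("top",t,(326,228)),("scene",s,(329,212)),("top",cv2.imread("pics/p_top.png"),(329,262)),("scene",cv2.imread("pics/p_scene.png"),(315,234))):
  for th in(30,45):
    b=blob(im,*p,11,th);print(n,th,b,np.round([ray(n,*b[0],z) for z in(174,)],1))
# lid rim outline, z 136, clicks in the 2x crop (top)
f=lambda u,v:(230+(u+.5)/2-.5,170+(v+.5)/2-.5)
print(circ(np.array([ray("top",*f(u,v),136) for u,v in((107,122),(190,44),(278,122),(130,68),(250,68),(195,212))])))
# ring arc bright pixels on dark glass, top
g=cv2.cvtColor(cv2.imread("pics/top0.png"),cv2.COLOR_BGR2GRAY)
P=[]
for v in range(190,262):
  for u in range(270,385):
    X=ray("top",u,v,62);r=np.hypot(X[0]-597.2,X[1]-64)
    if 80<r<90 and g[v,u]>60 and not 255<u<300 and X[0]>585: P.append(X)
    elif 80<r<90 and g[v,u]>60 and u<300 and X[0]>610: P.append(X)
print(len(P),circ(np.array(P)))
E
```

```text
top 30 (array([325.53768844, 228.27135678]), np.int32(199)) [[589.4  65.  174. ]]
top 45 (array([325.56018519, 228.35648148]), np.int32(216)) [[589.2  64.9 174. ]]
scene 30 (array([329.1369863 , 211.95890411]), np.int32(146)) [[586.9  61.1 174. ]]
scene 45 (array([329.22929936, 211.81528662]), np.int32(157)) [[587.2  61.1 174. ]]
top 30 (array([328.60679612, 261.73786408]), np.int32(206)) [[532.3  60.4 174. ]]
top 45 (array([328.56277056, 261.79220779]), np.int32(231)) [[532.3  60.5 174. ]]
scene 30 (array([314.96103896, 233.68831169]), np.int32(154)) [[530.   56.1 174. ]]
scene 45 (array([314.93413174, 233.37125749]), np.int32(167)) [[530.5  56.5 174. ]]
(array([589.34503813,  65.17390745]), np.float64(75.92818684871081))
194 (array([598.69415504,  66.10391179]), np.float64(84.74610294046887))
```

```bash
python3 - <<'E'
from h import *
for n,pics in(("top",["top0","p_top"]),("scene",["scene0","p_scene","q_scene"])):
 for f in pics:
  g=cv2.cvtColor(cv2.imread(f"pics/{f}.png"),cv2.COLOR_BGR2GRAY)
  c=np.array([597,64.]) if n=="top" else np.array([596,61.])
  m=cv2.morphologyEx(g,cv2.MORPH_TOPHAT,np.ones((5,5),np.uint8))
  for it in range(4):
   P=[]
   for v in range(180,300):
    for u in range(270,400):
     if m[v,u]>25:
      X=ray(n,u,v,62)[:2];r=np.hypot(*(X-c))
      if abs(r-85)<(5 if it<2 else 3) : P.append(X)
   P=np.array(P); r=P-c;r/=np.linalg.norm(r,axis=1)[:,None]
   # fixed radius 85
   from scipy.optimize import least_squares
   c=least_squares(lambda q:np.hypot(*(P-q).T)-85,c,loss="soft_l1").x
  a=np.degrees(np.arctan2(r[:,1],r[:,0]));print(f,len(P),np.round(c,1),np.percentile(a,[0,25,50,75,100]).round())
E
```

```text
top0 420 [598.5  66. ] [-102.  -54.   -2.   48.  112.]
p_top 339 [598.4  66. ] [-102.  -63.  -21.   45.  112.]
scene0 204 [598.5  64.6] [-120.  -73.  -15.   28.   72.]
p_scene 162 [598.7  64.8] [-120.  -84.  -39.   10.  172.]
q_scene 169 [598.9  65. ] [-180. -141. -104.  -78.  179.]
```

```bash
python3 -c "
from h import *
go(510,59.5,102.4,184.05);go(524.7,60.2,102.4,184.05)"
```

```text
row [-0.  -0.1  0. ] [-96.6   1.   -0. ] | at [413.7  51.7 102.5] [ 1.1 -0.1  0.5] 64.2 4.35
row [-0.  -0.1  0. ] [-1.113e+02  6.000e-01 -1.000e-01] | at [413.7  51.7 102.5] [ 1.1 -0.1  0.5] 64.2 4.35
```

Scaled: -102 mm is -20.4, -99 mm is -19.8.

```bash
echo '[{"d":[-8,0.12,0],"jaw":64},{"d":[-16,0.12,0],"jaw":64},{"d":[-19,0.12,0],"jaw":64},{"d":[-19.8,0.12,0],"jaw":64},{"d":[-20.4,0.12,0],"jaw":64}]' | python3 steer.py;echo '[{"d":[-0.8,0,0],"jaw":64},{"d":[-1.4,0,0],"jaw":64},{"d":[-1.86,0,0],"jaw":64},{"d":[-1.86,0,0],"jaw":64}]' | python3 steer.py;echo '[{"d":[6,0,0],"jaw":64},{"d":[15,0,0],"jaw":64},{"d":[20,0,0],"jaw":64}]' | python3 steer.py; python3 - <<'E'
from h import *
for n,p in(("top",(325,223)),("scene",(331,209))):
    im=bot.snapshot(n);cv2.imwrite(f"pics/r_{n}.png",im)
    b=blob(im,*p,13,30);print(n,b,np.round(ray(n,*b[0],174),1))
E
```

```text
time_s: 4.97
ee_pos: [515.8, 59.5, 102.1]
tcp_rot: [[-0.998, -0.07, -0.003], [-0.07, 0.998, -0.0], [0.003, -0.0, -1.0]]
contact_force: [-4.8, -1.5, 2.0]
width: 63.7
finger_force: 2.2
time_s: 5.48
ee_pos: [526.9, 60.4, 102.5]
tcp_rot: [[-0.998, -0.071, 0.0], [-0.071, 0.998, 0.0], [-0.0, 0.0, -1.0]]
contact_force: [-2.0, -0.0, -1.8]
width: 64.0
finger_force: 1.3
time_s: 5.85
ee_pos: [426.0, 53.3, 102.8]
tcp_rot: [[-0.998, -0.071, 0.001], [-0.071, 0.998, 0.0], [-0.001, 0.0, -1.0]]
contact_force: [0.1, -0.5, -0.3]
width: 64.0
finger_force: 0.0
top (array([324.54228856, 221.4079602 ]), np.int32(201)) [601.3  66.5 174. ]
scene (array([331.88888889, 207.41666667]), np.int32(144)) [598.9  62.5 174. ]
```

```bash
python3 - <<'E'
from h import *
a=cv2.imread('pics/r_top.png')[175:300,240:410];b=cv2.imread('pics/r_scene.png')[170:295,250:420]
# predicted outlines for comparison: dots = ring r85 at (598.5,65.3); pot wall r72 z136 and z74 at ring centre
f=4
def draw(im,n,u0,v0):
    im=cv2.resize(im,None,fx=f,fy=f,interpolation=cv2.INTER_CUBIC)
    return im
A=draw(a,'top',240,175);B=draw(b,'scene',250,170)
cv2.imwrite('pics/r.png',cv2.resize(np.vstack([A[:,:],B]),None,fx=.6,fy=.6,interpolation=cv2.INTER_AREA))
E
```

```text
(no output)
```

View pics/r.png

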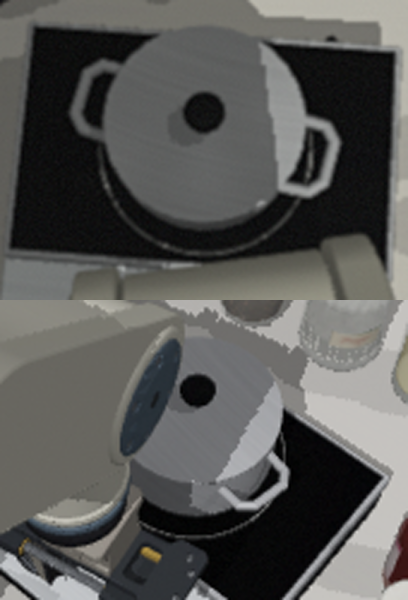

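The pot sits close to centred. In the top picture the front of the ring is at about row 280 and the front of the pot at about row 270. I'll compare that gap with the expected rows.

```bash
python3 - <<'E'
from h import *
g=cv2.cvtColor(cv2.imread("pics/r_top.png"),cv2.COLOR_BGR2GRAY)
print("front column 325",dict(zip(range(258,286),g[258:286,325:328].mean(1).astype(int).tolist())))
gs=cv2.cvtColor(cv2.imread("pics/r_scene.png"),cv2.COLOR_BGR2GRAY)
print("scene col 328",dict(zip(range(245,275),gs[245:275,327:330].mean(1).astype(int).tolist())))
print("scene col 352",dict(zip(range(235,270),gs[235:270,345:348].mean(1).astype(int).tolist())))
print("cam",[-K[n]["R"].T@K[n]["t"] for n in K])
for c in((598.5,65.3),(600.5,65.3)):
  print(c)
  for n,col in(("top",326),("scene",328),("scene",346)):
    for r,z in((85,62),(64,62),(72,74),(72,136)):
      a=np.radians(np.arange(0,360,.25));p=np.array([pix(n,(c[0]+r*np.cos(t),c[1]+r*np.sin(t),z)) for t in a])
      k=p[abs(p[:,0]-col)<.6];print(n,col,r,z,"front row",k[:,1].max().round(1),"back",k[:,1].min().round(1))
E
```

```text
front column 325 {258: 97, 259: 96, 260: 96, 261: 96, 262: 96, 263: 93, 264: 93, 265: 96, 266: 94, 267: 75, 268: 57, 269: 52, 270: 43, 271: 23, 272: 11, 273: 12, 274: 15, 275: 16, 276: 13, 277: 13, 278: 15, 279: 31, 280: 50, 281: 38, 282: 18, 283: 17, 284: 45, 285: 76}
scene col 328 {245: 111, 246: 79, 247: 72, 248: 71, 249: 71, 250: 73, 251: 87, 252: 76, 253: 73, 254: 72, 255: 84, 256: 74, 257: 73, 258: 72, 259: 50, 260: 14, 261: 3, 262: 3, 263: 4, 264: 3, 265: 4, 266: 5, 267: 5, 268: 55, 269: 32, 270: 14, 271: 36, 272: 49, 273: 50, 274: 50}
scene col 352 {235: 155, 236: 154, 237: 170, 238: 173, 239: 174, 240: 175, 241: 176, 242: 175, 243: 158, 244: 114, 245: 111, 246: 110, 247: 110, 248: 101, 249: 103, 250: 128, 251: 160, 252: 168, 253: 164, 254: 144, 255: 120, 256: 78, 257: 25, 258: 4, 259: 6, 260: 4, 261: 5, 262: 4, 263: 6, 264: 6, 265: 40, 266: 44, 267: 14, 268: 7, 269: 5}
cam [array([424.29792792,  62.92327259, 910.04196725]), array([ 175.00491027, -201.12328306,  969.00763554])]
(598.5, 65.3)
top 326 85 62 front row 280.2 back 194.1
top 326 64 62 front row 269.2 back 204.4
top
[... 250 characters left out ...]
.0
scene 346 85 62 front row 265.6 back 204.7
scene 346 64 62 front row 255.6 back 213.5
scene 346 72 74 front row 257.2 back 207.1
scene 346 72 136 front row 244.4 back 191.1
(600.5, 65.3)
top 326 85 62 front row 279.1 back 193.1
top 326 64 62 front row 268.1 back 203.4
top 326 72 74 front row 271.5 back 197.8
top 326 72 136 front row 267.1 back 187.9
scene 328 85 62 front row 267.7 back 201.0
scene 328 64 62 front row 258.9 back 208.7
scene 328 72 74 front row 259.8 back 202.9
scene 328 72 136 front row 246.5 back 187.4
scene 346 85 62 front row 265.1 back 203.8
scene 346 64 62 front row 255.2 back 212.6
scene 346 72 74 front row 256.8 back 206.3
scene 346 72 136 front row 243.9 back 190.3
```

The pot stands within about 2 mm of the ring's middle, so I'll go on to the key. Closing the fingers and moving above it.

```bash
python3 -c "
from h import *
go(444.7,-16.8,76,184.05)"; 
```

```text
row [-0.  0.  0.] [-14.2 -71.2  26.8] | at [425.5  53.2 102.8] [0.5 0.8 1. ] 64.0 5.95
```

Scaled: -71.2 mm is -14.24, -60 mm is -12.

```bash
echo '[{"d":[0,-6,0],"jaw":0},{"d":[-1.4,-12,0],"jaw":0},{"d":[-2.84,-14.24,1],"jaw":0},{"d":[-2.84,-14.24,3.6],"jaw":0},{"d":[-2.84,-14.24,5.2],"jaw":0}]' | python3 steer.py; echo '[{"d":[0,0,0.4],"jaw":0},{"d":[0,0,0.8],"jaw":0},{"d":[0,0,1.2],"jaw":0},{"d":[0,0,1.4],"jaw":0}]' | python3 steer.py; python3 -c "
from h import *
go(444.7,-16.8,62,184.05)
im=bot.snapshot('scene');cv2.imwrite('pics/k.png',cv2.resize(im[220:370,230:430],None,fx=4,fy=4,interpolation=cv2.INTER_CUBIC))"
```

```text
time_s: 6.58
ee_pos: [445.8, -16.1, 75.3]
tcp_rot: [[-0.997, -0.071, -0.001], [-0.071, 0.997, 0.0], [0.001, 0.0, -1.0]]
contact_force: [-0.3, 0.3, -0.4]
width: 16.4
finger_force: 0.0
time_s: 7.08
ee_pos: [446.4, -16.6, 69.7]
tcp_rot: [[-0.997, -0.071, 0.0], [-0.071, 0.997, 0.0], [-0.0, -0.0, -1.0]]
contact_force: [0.6, -0.1, 0.8]
width: 0.8
finger_force: 0.0
row [-0.  0.  0.] [ 1.7 -0.1  7.7] | at [446.4 -16.6  69.7] [ 0.6 -0.1  0.8] 0.8 7.08
```

View pics/k.png

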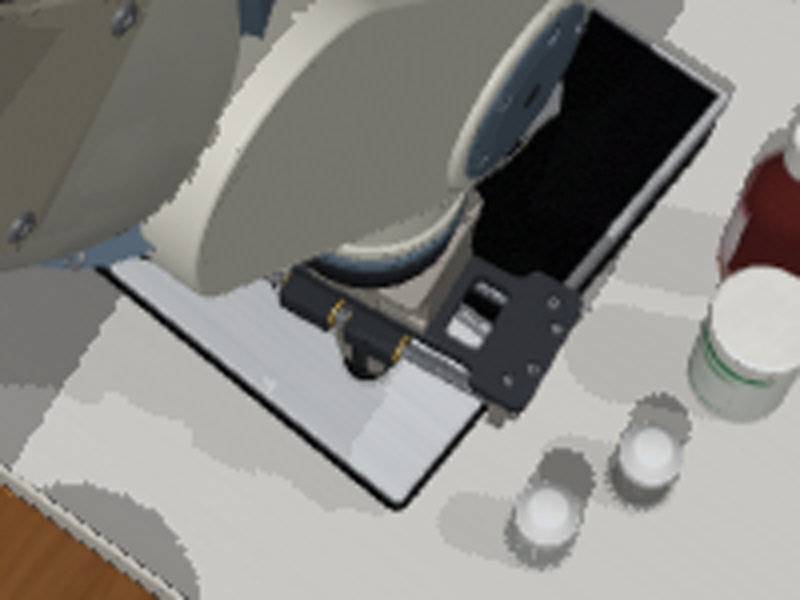

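The closed fingertips are over the key, with its black edge just showing at about (322,312) in the full frame. Pressing.

Scaled: 3 mm is 0.6, 7.5 mm is 1.5.

```bash
echo '[{"d":[0.24,0,0.6],"jaw":0},{"d":[0.24,0,1],"jaw":0},{"d":[0.24,0,1.3],"jaw":0},{"d":[0.24,0,1.5],"jaw":0},{"d":[0.24,0,1.5],"jaw":0}]' | python3 steer.py
```

```text
time_s: 7.75
ee_pos: [445.2, -16.8, 62.4]
tcp_rot: [[-0.998, -0.071, 0.0], [-0.071, 0.998, -0.0], [-0.0, -0.0, -1.0]]
contact_force: [-1.2, -0.2, 7.6]
width: 0.2
finger_force: 3.9
```

```bash
echo '[{"d":[0,0,0.14],"jaw":0},{"d":[0,0,0.24],"jaw":0},{"d":[0,0,0.3],"jaw":0},{"d":[0,0,0.3],"jaw":0}]' | python3 steer.py
```

```text
time_s: 8.25
ee_pos: [445.3, -16.8, 62.1]
tcp_rot: [[-0.998, -0.071, 0.0], [-0.071, 0.998, -0.0], [-0.0, -0.0, -1.0]]
contact_force: [-8.2, 0.8, 31.3]
width: 0.6
finger_force: 15.5
```

The key bottomed out at 31 N on its stop. Releasing it now and moving to the dial.

Scaled: -12 mm is -2.4, -3 mm is -0.6.

```bash
echo '[{"d":[0,0,-0.6],"jaw":0},{"d":[0,0,-2.4],"jaw":0},{"d":[0,0,-7],"jaw":0},{"d":[0,0,-7],"jaw":0}]' | python3 steer.py; python3 -c "
from h import *
go(439,111.8,80,214)
print(bot.read_state()['qpos'])"
```

```text
time_s: 8.75
ee_pos: [446.1, -16.9, 96.8]
tcp_rot: [[-0.998, -0.071, 0.003], [-0.071, 0.998, -0.0], [-0.003, -0.0, -1.0]]
contact_force: [-0.0, 1.2, -0.1]
width: 0.3
finger_force: 0.0
row [ -0.1   0.1 -30. ] [ -1.9 128.9  16.7] | at [446.1 -16.9  96.8] [-0.   1.2 -0.1] 0.3 8.75
[-2.35657232e+00  1.46189362e+01  1.21258210e+02 -1.16756263e-03
  4.39709872e+01 -9.64018537e+01]
```

```bash
echo '[{"rot":[0,0,-2.5],"d":[-0.38,9,0],"jaw":0},{"rot":[0,0,-5],"d":[-0.38,18,0],"jaw":0},{"rot":[0,0,-7.5],"d":[-0.38,25.78,1],"jaw":0},{"rot":[0,0,-7.5],"d":[-0.38,25.78,2.8],"jaw":0},{"rot":[0,0,-7.5],"d":[-0.38,25.78,3.34],"jaw":0}]' | python3 steer.py; python3 -c "
from h import *
for n in K: cv2.imwrite('pics/d_'+n+'.png',bot.snapshot(n))
go(439,111.8,63,214)
b=cv2.imread('pics/d_scene.png')[200:320,200:360];cv2.imwrite('pics/d.png',cv2.resize(b,None,fx=4,fy=4,interpolation=cv2.INTER_CUBIC))"
```

```text
time_s: 9.38
ee_pos: [437.0, 111.4, 77.8]
tcp_rot: [[-0.829, -0.559, -0.002], [-0.559, 0.829, -0.001], [0.002, 0.0, -1.0]]
contact_force: [-0.3, 0.2, -0.6]
width: 0.2
finger_force: 0.0
row [ 0.  -0.1 -0.1] [-1.8 -0.2 15.2] | at [437.4 110.9  78.2] [ 0.  -0.4  0.4] 0.7 9.47
```

View pics/d.png

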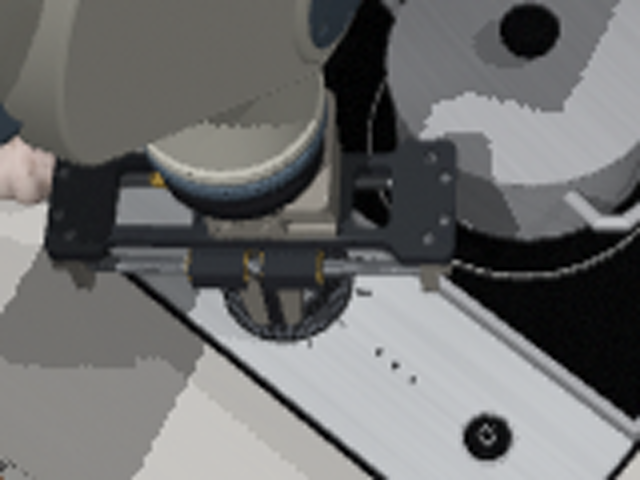

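The fingertips are over the robot-side half of the dial at about (270,275), and the key is back up. Pressing onto the dial.

Scaled: 6 mm is 1.2, 15.3 mm is 3.06.

```bash
echo '[{"d":[-0.3,0,1.2],"jaw":0},{"d":[-0.3,0,2.2],"jaw":0},{"d":[-0.3,0,2.7],"jaw":0},{"d":[-0.3,0,3],"jaw":0},{"d":[-0.3,0,3.06],"jaw":0}]' | python3 steer.py
```

```text
time_s: 10.1
ee_pos: [439.1, 112.7, 63.5]
tcp_rot: [[-0.829, -0.56, -0.0], [-0.56, 0.829, -0.0], [0.0, 0.0, -1.0]]
contact_force: [-0.9, -0.3, 0.8]
width: 0.6
finger_force: 0.0
```

Scaled: 0.9 mm is 0.18, 0.6 mm is 0.12.

```bash
echo '[{"d":[0,0,0.12],"jaw":0},{"d":[0,0,0.18],"jaw":0},{"d":[0,0,0.18],"jaw":0}]' | python3 steer.py; python3 - <<'E'
from h import *
s=bot.read_state();A=s["tcp_rot"];p=s["ee_pos"];c=np.array([456.3,121.8])
print(np.hypot(*(p[:2]-c)),np.degrees(np.arctan2(*(p[:2]-c)[::-1])))
for k in(8,16,24,32,40,48,56,64):
    a=np.radians(-k);R=np.array([[np.cos(a),-np.sin(a)],[np.sin(a),np.cos(a)]])
    d=c+R@(p[:2]-c)-p[:2];print(k,np.round(A.T@[*d,0],2))
E
```

```text
time_s: 10.48
ee_pos: [439.2, 112.8, 63.3]
tcp_rot: [[-0.828, -0.56, 0.0], [-0.56, 0.828, -0.0], [-0.0, -0.0, -1.0]]
contact_force: [-2.3, -0.9, 8.7]
width: 0.5
finger_force: 4.4
19.308560220426056 -152.09343802153845
8 [-0.47  2.65 -0.  ]
16 [-1.31  5.21 -0.  ]
24 [-2.5   7.63 -0.  ]
32 [-4.01  9.86 -0.  ]
40 [-5.82 11.86 -0.  ]
48 [-7.89 13.58 -0.  ]
56 [-10.18  15.    -0.  ]
64 [-12.64  16.09  -0.  ]
```

8.7 N on the dial. I'll lead it round clockwise, turning the tool with it.

Scaled: 0.25 mm is 0.05, 9.86 mm is 1.972, 32 degrees is 8.

```bash
echo '[{"d":[0,0,0.05],"jaw":0},{"rot":[0,0,2],"d":[-0.094,0.53,0.05],"jaw":0},{"rot":[0,0,4],"d":[-0.262,1.042,0.05],"jaw":0},{"rot":[0,0,6],"d":[-0.5,1.526,0.05],"jaw":0},{"rot":[0,0,8],"d":[-0.802,1.972,0.05],"jaw":0}]' | python3 steer.py; python3 - <<'E'
from h import *
s=bot.read_state();A=s["tcp_rot"];p=s["ee_pos"];c=np.array([456.3,121.8])
print(np.hypot(*(p[:2]-c)),np.degrees(np.arctan2(*(p[:2]-c)[::-1])),s["moment"])
for k in(7,14,21,28,32):
    a=np.radians(-k);R=np.array([[np.cos(a),-np.sin(a)],[np.sin(a),np.cos(a)]])
    d=c+R@(p[:2]-c)-p[:2];print(k,np.round(A.T@[*d,0],2))
E
```

```text
time_s: 11.1
ee_pos: [436.6, 123.7, 63.2]
tcp_rot: [[-1.0, -0.031, -0.0], [-0.031, 1.0, 0.001], [0.0, 0.001, -1.0]]
contact_force: [-4.7, 1.1, 13.1]
width: 0.4
finger_force: 6.7
19.810426667251058 174.38381053858015 [0.22779074 0.85243151 0.04909234]
7 [-0.46  2.38  0.  ]
14 [-1.2   4.68  0.  ]
21 [-2.22  6.87  0.  ]
28 [-3.5   8.93  0.  ]
32 [-4.340e+00  1.002e+01  1.000e-02]
```

```bash
echo '[{"rot":[0,0,1.75],"d":[-0.092,0.476,0],"jaw":0},{"rot":[0,0,3.5],"d":[-0.24,0.936,0],"jaw":0},{"rot":[0,0,5.25],"d":[-0.444,1.374,0],"jaw":0},{"rot":[0,0,7],"d":[-0.7,1.786,0],"jaw":0},{"rot":[0,0,7.125],"d":[-0.72,1.81,0],"jaw":0}]' | python3 steer.py; echo '[{"d":[0,0,-0.8],"jaw":0},{"d":[0,0,-6],"jaw":0},{"d":[0,0,-16],"jaw":0},{"d":[0,0,-26],"jaw":0},{"d":[12,0,-30],"jaw":0}]' | python3 steer.py
```

```text
time_s: 11.72
ee_pos: [439.5, 133.4, 63.2]
tcp_rot: [[-0.894, 0.448, -0.001], [0.448, 0.894, 0.001], [0.002, 0.001, -1.0]]
contact_force: [-6.9, 5.9, 14.2]
width: -0.0
finger_force: 7.2
time_s: 12.35
ee_pos: [390.5, 159.2, 215.5]
tcp_rot: [[-0.894, 0.448, 0.006], [0.448, 0.894, 0.002], [-0.005, 0.005, -1.0]]
contact_force: [0.5, 2.1, 0.8]
width: 0.9
finger_force: 0.0
```

Scaled: 260 mm is 52, 210 mm is 42.

```bash
echo '[{"d":[6,10,0],"jaw":0},{"d":[12,20,0],"jaw":0},{"d":[16,30,0],"jaw":0},{"d":[18,42,0],"jaw":0},{"d":[20,52,0],"jaw":0}]' | python3 steer.py; echo '[{"d":[0,10,0],"jaw":0},{"d":[0,20,0],"jaw":0},{"d":[0,20,0],"jaw":0},{"d":[0,20,0],"jaw":0}]' | python3 steer.py; python3 -c "
from h import *
for n in K: cv2.imwrite('pics/f_'+n+'.png',bot.snapshot(n))
t=cv2.imread('pics/f_top.png')
a=cv2.resize(t[285:345,235:335],None,fx=6,fy=6,interpolation=cv2.INTER_CUBIC)
b=cv2.resize(t[175:355,170:470],None,fx=2,fy=2)[:240]
b=cv2.resize(t[165:350,170:480],None,fx=1.2,fy=1.2)
o=np.zeros((a.shape[0]+b.shape[0],600,3),np.uint8);o[:360]=a;o[360:,:b.shape[1]]=b
cv2.imwrite('pics/f.png',o)"
```

```text
time_s: 12.98
ee_pos: [413.8, 438.3, 212.3]
tcp_rot: [[-0.896, 0.445, 0.001], [0.445, 0.896, 0.0], [-0.0, 0.001, -1.0]]
contact_force: [0.4, -0.2, -0.4]
width: 0.5
finger_force: 0.0
time_s: 13.48
ee_pos: [457.5, 524.7, 211.6]
tcp_rot: [[-0.895, 0.445, -0.001], [0.445, 0.895, -0.001], [0.0, -0.002, -1.0]]
contact_force: [-0.2, -0.8, -0.2]
width: 0.5
finger_force: 0.0
```

View pics/f.png

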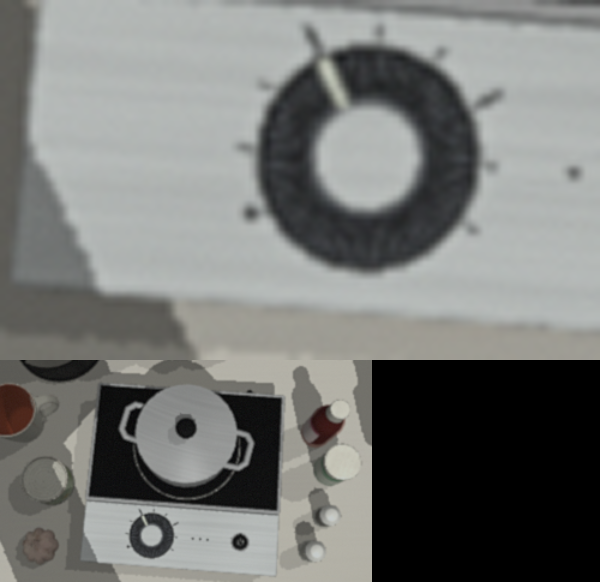

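The white line points at the first long tick, about (289,291) in the full frame. The key is up, the pot is in the ring and the items around the hob look unmoved. Handing in.

```bash
python3 -c "
from rig import bot
print(bot.job_done())"
```

```text
the job is handed in; nothing more can be done
None
```

I handed the job in at about 13.6 s: the pot is on the ring, about 2 mm past its middle by my measurements; I then pressed the standby key right down and it came back up, and turned the dial to the first long tick; the things around the hob looked unmoved in the last picture, but I didn't measure them.

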